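Set the fume-hose selector

TASK

The lever of the fume extractor's hose selector stands in the middle slot on the robot's side of its gate. Using only closed fingertips or the outside of the fingers, gently push it out of that slot, along the cross channel and fully home into the slot that has the round plywood tag, without running it into any other slot on the way, and then take the hand away from it. Do not grip the lever, and leave the speaker, the coasters and the plywood cat where they are.

Things in the scene. Friction and masses are not known exactly. Their poses are not given: they have to be found in the camera images.
- selector: hose selector, fixed to the table: white box 190 x 190 mm, 100 mm high, its top an aluminium gate plate; black stub pipes 22 mm long on its +y and -y sides, a black hose on its +x side. Origin: middle of the underside; x points away from the robot (yaw within 0.5 rad), y left, z up
- gate (a point): middle of the gate plate's top, 100 mm up. Double H cut through the plate: three slots along the selector's x (at y = -30, 0, +30 mm; 18, 16, 18 mm wide), each reaching 36 mm either side, joined only by a cross channel along y, 18 mm wide, at x = 0. Six slots: four outer ones with a tag each, two middle ones without. Walls stop the lever hard
- knob (a point): centre of the lever's black ball knob, 32 mm diameter, 200 mm above the table when upright, 178 mm when home in an outer slot; pushable from any side. Knob travel in the selector's frame: middle slot x +-64 mm; cross channel y +-67 mm; home in an outer slot about x +-60, y +-62. To go along the channel it must be within 7 mm of x = 0; to enter an outer slot push it to the channel's end first
- pivot (a point): pivot of the lever, on the selector's middle line, 20 mm above the table, inside the box; the knob's centre is 180 mm from it on a straight steel stem 10 mm thick. The pivot is stiff: the knob needs about 2 to 4 N to move and stays where it is left
- fore (a joint): lean of the lever along the selector's x, rad: 0 = in the cross channel's line, positive = knob away from the robot (towards the selector's +x). The slot ends stop it at about +0.365 and -0.365. Starts between -0.36 and -0.22 (in the middle slot on the robot's side).
- side (a joint): lean of the lever across, rad: 0 = middle slot, positive = knob towards the selector's -y, negative = towards +y. At the channel's ends about +-0.40; in the outer slots between 0.31 and 0.40 in size.
- middle_far (a point): where the knob's centre would be with the lever home in the middle slot end on the far side, 64 mm along the selector's +x: one of the slots to keep out of.
- tag_round: plywood tag, 4 mm thick, in the form of a plain round disc of 32 mm diameter; it marks the slot wanted, fixed on the gate plate past the end of an outer slot (which one changes). Origin: its centre, underside, 100 mm above the table, at x = +60 or -60 and y = +62 or -62 mm in the selector's frame. With the lever home in a slot the knob is above that slot's tag (within 8 mm)
- tag_square: plywood tag, 4 mm thick, in the form of a square of 29 mm, fixed on the gate plate past the end of an outer slot (which one changes). Origin: its centre, underside, 100 mm above the table, at x = +60 or -60 and y = +62 or -62 mm in the selector's frame. With the lever home in a slot the knob is above that slot's tag (within 8 mm)
- tag_triangle: plywood tag, 4 mm thick, in the form of a triangle, 34 mm at its base and 32 mm long, fixed on the gate plate past the end of an outer slot (which one changes). Origin: its centre, underside, 100 mm above the table, at x = +60 or -60 and y = +62 or -62 mm in the selector's frame. With the lever home in a slot the knob is above that slot's tag (within 8 mm)
- tag_cross: plywood tag, 4 mm thick, in the form of a plus-shaped cross of two bars 34 x 10 mm, fixed on the gate plate past the end of an outer slot (which one changes). Origin: its centre, underside, 100 mm above the table, at x = +60 or -60 and y = +62 or -62 mm in the selector's frame. With the lever home in a slot the knob is above that slot's tag (within 8 mm)
- speaker: loose plywood loudspeaker with rounded ends, 170 x 74 mm, 70 mm high, standing to the left of the selector. Origin: middle of its underside. Not to be moved.
- coasters: loose pile of round plywood coasters, 90 mm diameter, 16 mm high, to the right of the selector. Origin: middle of its underside. Not to be moved.
- cat: loose flat plywood cat standing on a 56 mm round foot, 87 mm high, to the right of the selector. Origin: middle of its underside. Not to be moved.

How it is judged (in metres and radians):
At the end, for the whole second after the job is handed in: the lever rests fully home in the slot of the round tag: knob within 20 mm (seen from above) of the tag's centre and lever leaning at least 0.32 rad of its 0.365 rad along the slot; nothing touches it (horizontal distance between knob and tag_round below 0.02 m and (value of joint fore above 0.32 rad or value of joint fore below -0.32 rad) and velocity of joint fore between -0.05 and 0.05 rad/s and velocity of joint side between -0.05 and 0.05 rad/s).
It fails at once if the lever was run into a wrong slot (knob within 30 mm, seen from above, of another slot's end position) (horizontal distance between knob and tag_square below 0.03 m or horizontal distance between knob and tag_triangle below 0.03 m or horizontal distance between knob and tag_cross below 0.03 m or horizontal distance between knob and middle_far below 0.03 m).
It fails at once if the lever was gripped between the fingers (touched while the grasp point between the pads is within 20 mm of the knob's centre) (distance between the grasp point and knob below 0.02 m and contact force between the fingers and side above 0.5 N).
It fails at once if the lever was pushed or squeezed with more than 35 N (contact force between any of the fingers, the arm and side above 35 N).
It fails at once if the speaker, the coasters or the cat was moved more than 15 mm (distance of any of speaker, coasters, cat from where it was at the start of the episode above 0.015 m).
It also fails if it takes over 59 s, if anything falls off the work surface, if the arm or the gripper's body presses on something with over 40 N, if the wrist force passes 120 N, or if a joint passes its speed limit or range.

ROBOT

A 7-joint arm with a two-finger parallel gripper is mounted at the origin on the work surface. World frame = base frame: x ahead of the robot, y to its left, z up, the work surface at z = 0. Lengths are in m, angles in degrees, forces in N, time in s.
With the tool pointing down it reaches from about 0.425 to 0.875 m from the base axis. Payload 4.7 kg.
Tool frame: the origin (TCP) lies between the finger pads; the fingertips stand 8 mm ahead of it and the grasp point (between the pads) lies 11 mm behind it; z points along the fingers, y is the line along which they close (so a half turn about z gives the same grasp; the last joint's range is limited). The gripper opens to 87 mm and grips with 3 to 60 N. Pads are 19 mm wide; open, the fingers measure 117 mm over their backs; the gripper's body (75 mm by 190 mm) begins 51 mm behind the grasp point.
Start: joints at [-69.093, 18.392, -4.016, 83.108, 1.295, 78.541, -3.26], TCP at [0.223, 0.61, 0.231] pointing down, gripper open.
Joint ranges: [-163.93, 163.93], [-17.29, 119.83], [-79.2, 71.16], [3.27, 140.29], [-89.18, 269.18], [5.43, 117.66], [-154.24, 154.24]. Speed limits (degrees/s): [147.25, 147.25, 180, 180, 180, 180, 180].

INTERFACE

Orientations are given as [roll, pitch, yaw] about the fixed x, y, z axes, in that order (R = Rz(yaw) Ry(pitch) Rx(roll)).
In Python, from cell import env, viewer gives the robot as it stands. The module is installed in compiled form; this text tells all that it offers.
- The arm moves only by the tool arm_command, never from a script. Its argument "series" is a list of rows, each a list of 2 entries, a list of its own where there are three numbers: the shift along the tool's x, y, z in mm, then the turn about the tool's z in rad. A call has exactly 5 rows; each row is the pose to reach, as a shift and turn from the pose commanded when the call began, along the tool's axes at that moment; what a row does not reach only later rows make up. A row lasts 1/10 s, in which the tool goes at most 50 mm and 8.59 degrees, less where a joint would pass 70% of its speed; a pose out of reach is approached as far as the arm can. A call with a gripper value outside its range is refused whole. "grip" is the gripper command: -1 is fully open, 1 is shut, values between are in proportion, set as the call begins (left out, the last holds). The fingers move at their own pace and stop on an object; "grip_force" is the grip in N (left out, the last holds). Time passes only in rows, so rows that repeat a pose let the fingers close, or fill a call up. It gives the time, the measured TCP pose, the force, the opening and the grip force at its end, in the units of the state.
- env.get_obs(): the state, without advancing time (a new reading comes with each control period).
- viewer.read_camera(name): name is "side" or "top"; returns (picture, depth): 480x640x3 uint8, blue, green, red; 480x640 float32, m along the optical axis (not along the pixel's ray), 0 where there is no reading.
- viewer.calibration(name): a dict with "K" (3x3 intrinsics, pixels), "dist" ([k1, k2, p1, p2, k3] as OpenCV has them; the pictures are not rectified), "T" (4x4, takes a point from camera to world coordinates). Camera axes: x right, y up, looking along -z (the intrinsics and any distortion apply to the point x, -y, -z); pixel columns grow to the right and rows downward; lengths in m; the calibration is good to about 2 mm. A picture is of the moment at which its call begins. calibration takes no time and is no camera call.
- env.sign_off(): hands the job in; it is judged then, once.
The state is a dict: "time_s": time; "qpos": joint angles; "joint_velocities": joint speeds; "effort": joint torques, N m; "tool_pos": TCP position; "tool_rot": TCP orientation; "force": force on the tool from outside, world axes, zero at the start; "wrist_torque": the same for the moment, N m; "grip_width": finger opening in m; "grasp_force": force on a finger pad.
Only numpy, scipy, OpenCV 4.12 (cv2) and the standard library are available. Lean on these libraries where they do the work, as an engineer would, in place of code of your own. Each camera call takes 0.05 s, during which the arm holds its last target. There are 200 camera calls.

## Working session

There is one attempt and no reset: what is moved stays moved. The work goes in short steps, Python scripts to look and compute and a tool call to move; the robot and the scene stay as the last step left them, time stands still between calls to the robot, and variables do not carry over. Pictures are saved under pics/ and viewed, at most 10 in all, crops included, and the job is handed in when it is done.

Besides the shell and the picture viewer there is one more tool, called in YAML: its name, and indented under it one key for each argument. arm_command: Moves the arm, as the interface text tells. Its arguments: {"type":"object","properties":{"series":{"type":"array"},"grip":{"type":"number"},"grip_force":{"type":"number"}},"required":["series"]}

```bash
mkdir -p pics
cat > h.py <<'E'
import numpy as np, cv2
from cell import env, viewer
def pts(name, uv, d):
    c=viewer.calibration(name); K=np.array(c["K"]);T=np.array(c["T"])
    n=cv2.undistortPoints(np.array(uv,float).reshape(-1,1,2),K,np.array(c["dist"])).reshape(-1,2)
    d=np.array(d,float).reshape(-1,1)
    P=np.hstack([n[:,:1]*d,-n[:,1:]*d,-d])
    return P@T[:3,:3].T+T[:3,3]
def cloud(name,D):
    v,u=np.mgrid[0:480,0:640]
    return pts(name,np.stack([u.ravel(),v.ravel()],1),D.ravel()).reshape(480,640,3)
E
python3 - <<'E'
from h import *
for n in ("top","side"):
    im,D=viewer.read_camera(n); cv2.imwrite(f"pics/{n}0.png",im); np.save(f"{n}0.npy",D); 
    print(n,np.array(viewer.calibration(n)["T"]).round(3).tolist())
o=env.get_obs();print(o)
E
```

```text
top [[0.019, 0.997, -0.073, 0.485], [-1.0, 0.02, 0.004, 0.03], [0.006, 0.073, 0.997, 0.862], [0.0, 0.0, 0.0, 1.0]]
side [[-0.944, 0.175, -0.278, 0.35], [-0.329, -0.5, 0.801, 0.614], [0.002, 0.848, 0.53, 0.538], [0.0, 0.0, 0.0, 1.0]]
{'time_s': 0.1, 'qpos': array([-69.09411999,  18.43454262,  -4.01560288,  83.16779445,
         1.29443323,  78.54119717,  -3.26180407]), 'joint_velocities': array([-0.03999508, -0.08812723,  0.04728039, -0.23786529, -0.01446663,
        0.03195123,  0.04392846]), 'effort': array([-3.14848683e-05, -4.92572236e+01, -4.06019753e-01, -3.13401067e+01,
       -6.44389959e-02,  3.94496543e-02,  8.68954112e-05]), 'tool_pos': array([0.22323351, 0.60995006, 0.22957497]), 'tool_rot': array([-1.79901667e+02,  4.90464252e-03,  1.59901867e+02]), 'force': array([ 0.17961078,  0.46898981, -0.03251632]), 'wrist_torque': array([ 0.08067244, -0.00951962,  0.01528336]), 'grasp_force': 0.0, 'grip_width': 0.08698205990532332}
```

View pics/top0.png

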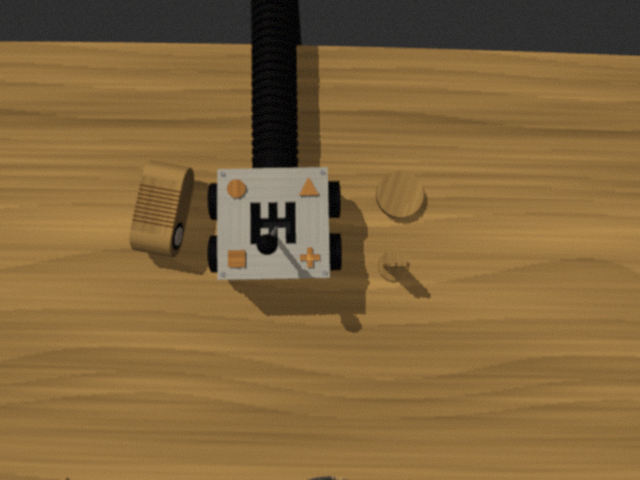

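View pics/side0.png

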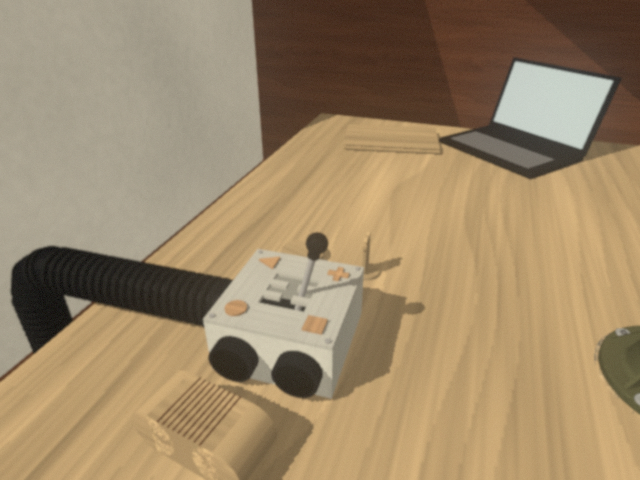

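The round tag is at (236,189) in the top view, which is the far-left slot. The square is at (237,259), the triangle at (309,187) and the cross at (310,258). The knob is at (267,243), in the middle near slot.

```bash
cat >> h.py <<'E'
def hit(name,uv,z):
    c=viewer.calibration(name);T=np.array(c["T"])
    a=pts(name,[uv],[1.0])[0]; o=T[:3,3]
    return o+(a-o)*(z-o[2])/(a[2]-o[2])
def knob(D):
    P=cloud("top",D); m=(D>0)&(P[...,2]>.155)&(P[...,2]<.25)
    return P[m]
E
python3 - <<'E'
from h import *
D=np.load("top0.npy");P=cloud("top",D)
for n,uv in dict(round=(236,189),sq=(237,259),tri=(309,187.5),cross=(310,258)).items():
    print(n,hit("top",uv,.104).round(4),P[int(uv[1]),uv[0]].round(4))
t=[hit("top",u,.104)[:2] for u in((236,189),(237,259),(310,258),(309,187.5))]
g=np.mean(t,0);x=(t[0]+t[3]-t[1]-t[2]);print("gate",g,"yaw",np.arctan2(x[1],x[0]))
k=knob(D);print(len(k),k.mean(0),k.max(0),k.min(0),"pix",hit("top",(267,243),.19))
m=(P[...,2]>.03)&(P[...,2]<.12)&(P[...,1]>.17)&(D>0);print("speaker",P[m].min(0),P[m].max(0))
m=(P[...,2]>.03)&(P[...,2]<.12)&(P[...,1]<-.05)&(D>0);print("cat",P[m].min(0),P[m].max(0))
E
```

```text
round [0.6338 0.1709 0.104 ] [0.6335 0.1706 0.1057]
sq [0.5143 0.1652 0.104 ] [0.5143 0.1654 0.1032]
tri [0.6389 0.0463 0.104 ] [0.6397 0.0463 0.1041]
cross [0.5184 0.0421 0.104 ] [0.5184 0.0421 0.1042]
gate [0.57631887 0.10613467] yaw 0.04139297408011027
359 [0.53326952 0.1042431  0.20548846] [0.54869173 0.12106931 0.21207893] [0.51884409 0.08984336 0.19028916] pix [0.53588578 0.10564749 0.19      ]
speaker [0.47989288 0.17002521 0.03004454] [0.69514241 0.36793699 0.10801505]
cat [ 0.50837665 -0.13039821  0.03940792] [ 0.51426808 -0.09564489  0.08866057]
```

arm_command:
  series:
    - [[-29, -27, 0], -0.078]
    - [[-58, -55, 0], -0.156]
    - [[-87, -82, 0], -0.234]
    - [[-116, -110, 0], -0.312]
    - [[-145, -137, 0], -0.39]
  grip: 1
  grip_force: 20

```text
time_s: 0.6
tool_pos: [0.3129, 0.4301, 0.2301]
tool_rot: [-180.0, -0.0, -177.6]
force: [0.5, 0.4, -0.2]
grip_width: 0.0548
grasp_force: 0.0
```

```bash
cat >> h.py <<'E'
from scipy.spatial.transform import Rotation as Ro
G=np.array([.5763,.1061]);YAW=.0414
S=np.array([[np.cos(YAW),np.sin(YAW)],[-np.sin(YAW),np.cos(YAW)]])
def sel(p): return S@(np.asarray(p)[:2]-G)*1000
def shift(x,y,z):
    "tool shift in mm to reach selector-frame x,y mm, world z mm"
    o=env.get_obs();R=Ro.from_euler("xyz",o["tool_rot"],degrees=True).as_matrix()
    t=np.r_[S.T@np.array([x,y])/1000+G,z/1000]
    print("t",o["time_s"].__round__(2),"sel",sel(o["tool_pos"]).round(1),"z",o["tool_pos"][2].round(4),"rot",o["tool_rot"].round(1),"F",o["force"].round(1),"w",round(o["grip_width"],4))
    print("shift",(R.T@(t-o["tool_pos"])*1000).round(1))
E
python3 -c "
from h import *
shift(-105,0,230)"
```

```text
t 0.6 sel [-249.8  334.6] z 0.2301 rot [-180.    -0.  -177.6] F [ 0.5  0.4 -0.2] w 0.0548
shift [-1.444e+02 -3.348e+02  3.000e-01]
```

arm_command:
  series:
    - [[-15, -35, 0], 0]
    - [[-30, -70, 0], 0]
    - [[-45, -105, 0], 0]
    - [[-60, -140, 0], 0]
    - [[-75, -175, 0], 0]

```text
time_s: 1.1
tool_pos: [0.3946, 0.2583, 0.2303]
tool_rot: [-180.0, -0.0, -177.8]
force: [0.6, -0.3, 0.0]
grip_width: 0.0148
grasp_force: 0.0
```

arm_command:
  series:
    - [[-14, -32, 0], 0]
    - [[-28, -64, 0], 0]
    - [[-42, -96, 0], 0]
    - [[-56, -128, 0], 0]
    - [[-69, -160, 0], 0]

```text
time_s: 1.6
tool_pos: [0.4698, 0.1014, 0.2303]
tool_rot: [180.0, -0.0, -177.8]
force: [0.0, 0.4, -1.6]
grip_width: 0.0004
grasp_force: 0.0
```

arm_command:
  series:
    - [[0, 0, 20], 0]
    - [[0, 0, 40], 0]
    - [[0, 0, 57], 0]
    - [[0, 0, 57], 0]
    - [[0, 0, 57], 0]

```text
time_s: 2.1
tool_pos: [0.4693, 0.1028, 0.1736]
tool_rot: [-180.0, -0.0, -177.7]
force: [-0.8, -0.1, 0.7]
grip_width: 0.0004
grasp_force: 0.0
```

```bash
python3 -c "
from h import *
shift(-80,0,173)
im,D=viewer.read_camera('side');cv2.imwrite('pics/s1.png',im)
im,D=viewer.read_camera('top');cv2.imwrite('pics/t1.png',im[120:330,150:430].repeat(2,0).repeat(2,1))"
```

```text
t 2.1 sel [-107.     1.1] z 0.1736 rot [-180.    -0.  -177.7] F [-0.8 -0.1  0.7] w 0.0004
shift [-27.   -1.1   0.6]
```

View pics/s1.png

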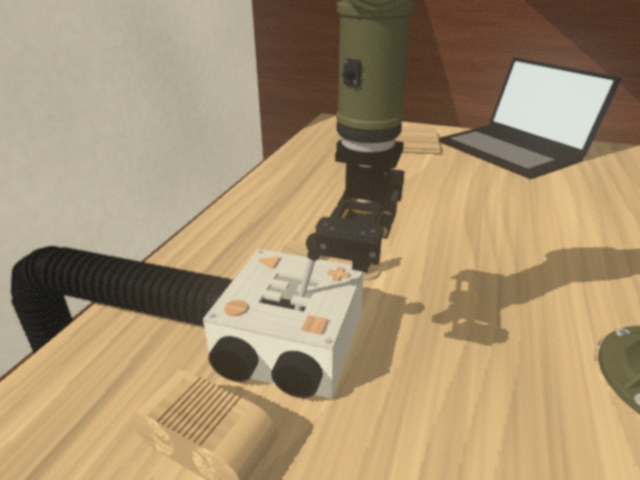

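View pics/t1.png

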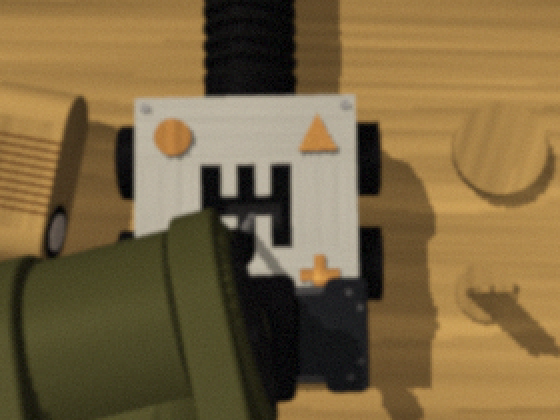

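The side view shows the closed fingers beside the knob on the robot side, about (315,245). The top view shows the arm over the near-left corner, with the knob at the fingers. I'll push gently.

arm_command:
  series:
    - [[-12, 0, 0], 0]
    - [[-24, 0, 0], 0]
    - [[-32, 0, 0], 0]
    - [[-38, 0, 0], 0]
    - [[-43, 0, 0], 0]

```text
time_s: 2.7
tool_pos: [0.5123, 0.1047, 0.1734]
tool_rot: [-180.0, -0.1, -177.8]
force: [-3.4, 0.9, 2.0]
grip_width: 0.0004
grasp_force: 1.7
```

arm_command:
  series:
    - [[-5, 0, 0], 0]
    - [[-10, 0, 0], 0]
    - [[-15, 0, 0], 0]
    - [[-20, 0, 0], 0]
    - [[-25, 0, 0], 0]

```text
time_s: 3.2
tool_pos: [0.5379, 0.1056, 0.1736]
tool_rot: [180.0, 0.0, -177.7]
force: [-2.7, -0.1, 1.3]
grip_width: 0.0006
grasp_force: 1.4
```

```bash
python3 -c "
from h import *
shift(-26,0,173)
im,D=viewer.read_camera('side');cv2.imwrite('pics/s2.png',im[200:360,180:420].repeat(3,0).repeat(3,1))
T=np.array(viewer.calibration('side')['T']);
P=cloud('side',D);np.save('s2.npy',P)
im,D=viewer.read_camera('top');k=cloud('top',D);q=k[(k[...,2]>.16)&(k[...,2]<.218)&(D>0)];q=np.c_[(q[:,:2]-G)@S.T*1000,q[:,2]*1000]
q=q[(abs(q[:,0])<40)&(abs(q[:,1])<25)];print(len(q),q.mean(0),q.max(0),q.min(0))"
```

```text
t 3.2 sel [-38.4   1.1] z 0.1736 rot [ 180.     0.  -177.7] F [-2.7 -0.1  1.3] w 0.0006
shift [-12.4  -1.1   0.6]<string>:8: RuntimeWarning: Mean of empty slice.
  ret = um.true_divide(
Traceback (most recent call last):
ValueError: zero-size array to reduction operation maximum which has no identity
```

View pics/s2.png

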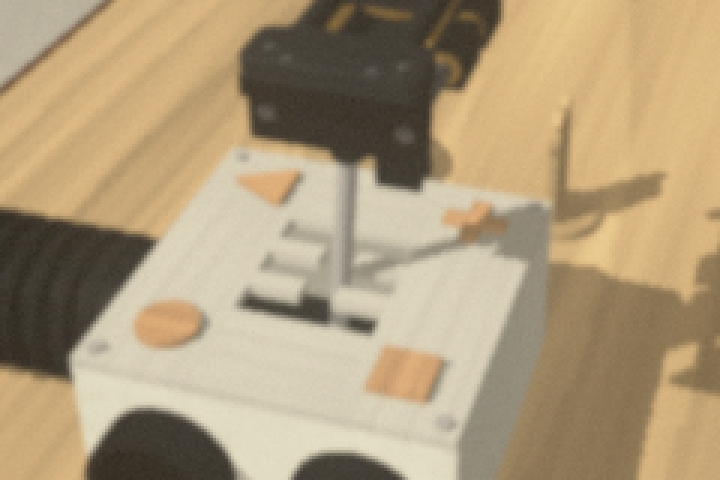

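The stem is visible at about (342,220) in the crop. The knob is hidden behind the gripper, so I'll take the lean from the stem in the depth image.

```bash
cat >> h.py <<'E'
def lever(P):
    "lean from stem points above plate, side cloud -> knob sel x,y mm; pivot at (0,0,20)"
    q=P.reshape(-1,3); q=np.c_[(q[:,:2]-G)@S.T*1000,q[:,2]*1000]
    cam=sel(np.array(viewer.calibration('side')['T'])[:3,3]); c=cam/np.linalg.norm(cam)
    q=q[(q[:,2]>115)&(q[:,2]<160)&(abs(q[:,0])<60)&(abs(q[:,1])<70)]
    q[:,:2]-=4*c   # surface -> axis
    a=np.c_[q[:,0]/(q[:,2]-20),q[:,1]/(q[:,2]-20)]
    m=np.median(a,0); ok=np.hypot(*(a-m).T)<.08; a=a[ok];s=np.median(a,0)
    print("n",len(a),"slopes",s.round(3),"std",a.std(0).round(3),"knob",(180*s/np.sqrt(1+s@s)).round(1))
E
python3 -c "
from h import *
lever(np.load('s2.npy'))"
```

```text
n 161 slopes [-0.048  0.026] std [0.024 0.014] knob [-8.7  4.6]
```

arm_command:
  series:
    - [[-4, 0, 0], 0]
    - [[-7, 0, 0], 0]
    - [[-10, 0, 0], 0]
    - [[-10, 0, 0], 0]
    - [[-10, 0, 0], 0]

```text
time_s: 3.8
tool_pos: [0.5478, 0.1058, 0.1735]
tool_rot: [-180.0, 0.0, -177.8]
force: [0.3, 0.5, -0.0]
grip_width: 0.0005
grasp_force: 0.2
```

arm_command:
  series:
    - [[10, 0, 0], 0]
    - [[30, 0, -20], 0]
    - [[45, 0, -50], 0]
    - [[45, -40, -50], 0]
    - [[45, -80, -50], 0]

```text
time_s: 4.3
tool_pos: [0.5054, 0.0244, 0.2247]
tool_rot: [180.0, 0.2, -177.5]
force: [0.8, -0.4, -1.5]
grip_width: 0.0005
grasp_force: 0.0
```

```bash
cat >> h.py <<'E'
def look():
    im,D=viewer.read_camera('side');lever(cloud('side',D))
    c=viewer.calibration('top');im,D=viewer.read_camera('top');k=cloud('top',D)
    q=k[(k[...,2]>.165)&(k[...,2]<.218)&(D>0)];q=np.c_[(q[:,:2]-G)@S.T*1000,q[:,2]*1000]
    q=q[(abs(q[:,0])<85)&(abs(q[:,1])<85)]
    if len(q): print("top",len(q),q.mean(0).round(1),((q.max(0)+q.min(0))/2).round(1),q.max(0).round(1))
E
python3 -c "
from h import *
shift(0,-60,215);look()"
```

```text
t 4.3 sel [-74.2 -78.7] z 0.2247 rot [ 180.     0.2 -177.5] F [ 0.8 -0.4 -1.5] w 0.0005
shift [-74.2  18.6   9.9]
n 174 slopes [0.004 0.023] std [0.024 0.017] knob [0.7 4.2]
top 45 [ -1.9  12.3 209.6] [ -1.4  12.6 208.8] [  8.8  15.5 214.6]
```

The lever is in the cross channel line (x about 0 mm). Next I'll move to the -y side and push +y.

arm_command:
  series:
    - [[-35, 2, 0], 0]
    - [[-73, 4, 0], 0]
    - [[-73, 4, 25], 0]
    - [[-73, 4, 51], 0]
    - [[-73, 4, 51], 0]

```text
time_s: 4.9
tool_pos: [0.5754, 0.0311, 0.1687]
tool_rot: [-179.9, -0.4, -177.8]
force: [-0.6, -0.6, -0.1]
grip_width: 0.0004
grasp_force: 0.0
```

```bash
python3 -c "
from h import *
shift(-1,-30,173);look()"
```

```text
t 4.9 sel [ -4.  -74.9] z 0.1687 rot [-179.9   -0.4 -177.8] F [-0.6 -0.6 -0.1] w 0.0004
shift [-2.8 44.9 -4.4]
n 175 slopes [0.004 0.023] std [0.024 0.017] knob [0.8 4.1]
```

arm_command:
  series:
    - [[-3, 15, 0], 0]
    - [[-3, 27, 0], 0]
    - [[-3, 36, 0], 0]
    - [[-3, 42, 0], 0]
    - [[-3, 48, 0], 0]

```text
time_s: 5.5
tool_pos: [0.5795, 0.08, 0.1729]
tool_rot: [-180.0, 0.0, -177.7]
force: [0.5, -0.6, 0.8]
grip_width: 0.0007
grasp_force: 0.8
```

arm_command:
  series:
    - [[0, 6, 0], 0]
    - [[0, 12, 0], 0]
    - [[0, 18, 0], 0]
    - [[0, 24, 0], 0]
    - [[0, 30, 0], 0]

```text
time_s: 6.0
tool_pos: [0.5785, 0.1094, 0.1725]
tool_rot: [-180.0, 0.0, -177.8]
force: [0.2, -2.2, 0.1]
grip_width: 0.0007
grasp_force: 0.9
```

```bash
python3 -c "
from h import *
shift(-1,36,173);look()"
```

```text
t 6.0 sel [2.3 3.2] z 0.1725 rot [-180.     0.  -177.8] F [ 0.2 -2.2  0.1] w 0.0007
shift [ 3.4 32.8 -0.5]
n 153 slopes [0.003 0.184] std [0.023 0.015] knob [ 0.6 32.6]
```

arm_command:
  series:
    - [[0, 5, 0], 0]
    - [[0, 10, 0], 0]
    - [[0, 15, 0], 0]
    - [[0, 20, 0], 0]
    - [[0, 25, 0], 0]

```text
time_s: 6.6
tool_pos: [0.5771, 0.1345, 0.1723]
tool_rot: [-180.0, -0.0, -177.7]
force: [-0.1, -2.3, -1.9]
grip_width: 0.0008
grasp_force: 0.9
```

arm_command:
  series:
    - [[0, 2, 0], 0]
    - [[0, 4, 0], 0]
    - [[0, 5, 0], 0]
    - [[0, 6, 0], 0]
    - [[0, 7, 0], 0]

```text
time_s: 7.1
tool_pos: [0.5771, 0.1409, 0.1726]
tool_rot: [-180.0, 0.0, -177.8]
force: [-1.3, -1.5, -1.2]
grip_width: 0.0002
grasp_force: 0.8
```

```bash
python3 -c "
from h import *
shift(-1,36,173);look()"
```

```text
t 7.1 sel [ 2.3 34.8] z 0.1726 rot [-180.     0.  -177.8] F [-1.3 -1.5 -1.2] w 0.0002
shift [ 3.3  1.2 -0.4]
n 137 slopes [-0.001  0.366] std [0.022 0.016] knob [-0.1 61.9]
```

arm_command:
  series:
    - [[0, 1, 0], 0]
    - [[0, 2, 0], 0]
    - [[0, 3, 0], 0]
    - [[0, 3.5, 0], 0]
    - [[0, 4, 0], 0]

```text
time_s: 7.7
tool_pos: [0.577, 0.1451, 0.1726]
tool_rot: [180.0, 0.0, -177.8]
force: [-0.2, -2.9, -1.5]
grip_width: 0.0006
grasp_force: 0.9
```

arm_command:
  series:
    - [[0, 0.5, 0], 0]
    - [[0, 1, 0], 0]
    - [[0, 1.5, 0], 0]
    - [[0, 2, 0], 0]
    - [[0, 2, 0], 0]

```text
time_s: 8.2
tool_pos: [0.5769, 0.1472, 0.1726]
tool_rot: [180.0, 0.0, -177.7]
force: [0.0, -2.6, -1.9]
grip_width: 0.0002
grasp_force: 0.8
```

```bash
python3 -c "
from h import *
shift(-1,36,173);look()"
```

```text
t 8.2 sel [ 2.3 41.1] z 0.1726 rot [ 180.     0.  -177.7] F [ 0.  -2.6 -1.9] w 0.0002
shift [ 3.2 -5.1 -0.4]
n 131 slopes [-0.001  0.405] std [0.022 0.017] knob [-0.1 67.6]
```

arm_command:
  series:
    - [[0, -20, 0], 0]
    - [[0, -25, -25], 0]
    - [[0, -25, -55], 0]
    - [[30, -5, -55], 0]
    - [[62, 25, -55], 0]

```text
time_s: 8.8
tool_pos: [0.5148, 0.169, 0.2291]
tool_rot: [179.9, 0.2, -178.0]
force: [0.2, 0.9, -0.2]
grip_width: 0.0005
grasp_force: 0.0
```

arm_command:
  series:
    - [[0, 0, 20], 0]
    - [[0, 0, 40], 0]
    - [[0, 0, 59], 0]
    - [[0, 0, 59], 0]
    - [[0, 0, 59], 0]

```text
time_s: 9.3
tool_pos: [0.514, 0.1702, 0.1691]
tool_rot: [180.0, 0.0, -177.7]
force: [0.6, -0.3, 0.3]
grip_width: 0.0004
grasp_force: 0.0
```

```bash
python3 -c "
from h import *
shift(-30,66,168);look()"
```

```text
t 9.3 sel [-59.6  66.7] z 0.1691 rot [ 180.     0.  -177.7] F [ 0.6 -0.3  0.3] w 0.0004
shift [-29.6  -0.6   1.1]
n 96 slopes [-0.002  0.407] std [0.023 0.017] knob [-0.3 67.9]
top 228 [  2.4  64.2 198.8] [  1.8  64.6 187.8] [ 13.6  79.7 206.5]
```

arm_command:
  series:
    - [[-12, 0, 0], 0]
    - [[-24, 0, 0], 0]
    - [[-30, 0, 0], 0]
    - [[-36, 0, 0], 0]
    - [[-42, 0, 0], 0]

```text
time_s: 9.9
tool_pos: [0.5559, 0.1715, 0.1684]
tool_rot: [180.0, -0.1, -177.7]
force: [-2.1, 0.5, 1.8]
grip_width: 0.0003
grasp_force: 1.2
```

arm_command:
  series:
    - [[-5, -1, 0], 0]
    - [[-10, -1, 0], 0]
    - [[-15, -2, 0], 0]
    - [[-20, -2, 0], 0]
    - [[-25, -3, 0], 0]

```text
time_s: 10.4
tool_pos: [0.5811, 0.1699, 0.1683]
tool_rot: [180.0, -0.0, -177.7]
force: [-1.6, 2.3, 0.1]
grip_width: 0.0008
grasp_force: 1.4
```

```bash
python3 -c "
from h import *
shift(32,63,168);look()"
```

```text
t 10.4 sel [ 7.4 63.6] z 0.1683 rot [ 180.    -0.  -177.7] F [-1.6  2.3  0.1] w 0.0008
shift [-24.6  -0.6   0.3]
n 110 slopes [0.205 0.406] std [0.023 0.021] knob [33.7 66.5]
```

Knob at x 34 mm, in the right slot. I need about 26 mm more.

arm_command:
  series:
    - [[-4, 0, 0], 0]
    - [[-8, 0, 0], 0]
    - [[-12, 0, 0], 0]
    - [[-16, 0, 0], 0]
    - [[-20, 0, 0], 0]

```text
time_s: 11.0
tool_pos: [0.6012, 0.1696, 0.1684]
tool_rot: [-180.0, -0.0, -177.8]
force: [-3.3, 0.0, -1.4]
grip_width: 0.0005
grasp_force: 1.2
```

arm_command:
  series:
    - [[-1, 0, 0], 0]
    - [[-2, 0, 0], 0]
    - [[-3, 0, 0], 0]
    - [[-4, 0, 0], 0]
    - [[-5, 0, 0], 0]

```text
time_s: 11.5
tool_pos: [0.606, 0.1702, 0.1687]
tool_rot: [180.0, 0.0, -177.8]
force: [-2.2, -0.4, -0.3]
grip_width: 0.0
grasp_force: 1.1
```

```bash
python3 -c "
from h import *
shift(32,63,168);look()"
```

```text
t 11.5 sel [32.3 62.8] z 0.1687 rot [ 180.     0.  -177.8] F [-2.2 -0.4 -0.3] w 0.0
shift [0.3 0.2 0.7]
n 148 slopes [0.372 0.419] std [0.022 0.025] knob [58.4 65.9]
```

arm_command:
  series:
    - [[-0.5, 0, 0], 0]
    - [[-1, 0, 0], 0]
    - [[-1.5, 0, 0], 0]
    - [[-2, 0, 0], 0]
    - [[-2, 0, 0], 0]

```text
time_s: 12.1
tool_pos: [0.6081, 0.1703, 0.1686]
tool_rot: [180.0, 0.0, -177.8]
force: [-1.5, -0.2, -2.1]
grip_width: 0.0004
grasp_force: 1.1
```

arm_command:
  series:
    - [[-0.5, 0, 0], 0]
    - [[-1, 0, 0], 0]
    - [[-1.5, 0, 0], 0]
    - [[-1.5, 0, 0], 0]
    - [[-1.5, 0, 0], 0]

```text
time_s: 12.6
tool_pos: [0.6095, 0.1704, 0.1686]
tool_rot: [180.0, 0.0, -177.8]
force: [-2.6, -0.7, -1.1]
grip_width: 0.0004
grasp_force: 1.2
```

Now retreat and verify.

arm_command:
  series:
    - [[15, 0, 0], 0]
    - [[35, 0, 0], 0]
    - [[50, 0, -30], 0]
    - [[80, 0, -60], 0]
    - [[120, 0, -60], 0]

```text
time_s: 13.1
tool_pos: [0.4933, 0.166, 0.2338]
tool_rot: [179.8, 0.6, -177.9]
force: [0.3, 0.6, 0.4]
grip_width: 0.0005
grasp_force: 0.0
```

arm_command:
  series:
    - [[20, 40, 0], 0]
    - [[20, 80, 0], 0]
    - [[20, 120, 0], 0]
    - [[20, 160, 0], 0]
    - [[20, 160, 0], 0]

```text
time_s: 13.6
tool_pos: [0.462, 0.332, 0.2292]
tool_rot: [179.7, 0.1, -177.3]
force: [-0.4, -0.6, -0.1]
grip_width: 0.0004
grasp_force: 0.0
```

```bash
python3 -c "
from h import *
look();im,D=viewer.read_camera('top');cv2.imwrite('pics/t3.png',im)
print(sel(hit('top',(236,189),.104)))"
```

```text
n 95 slopes [0.391 0.423] std [0.018 0.027] knob [60.9 66. ]
top 366 [ 60.1  62.1 186.4] [ 62.   63.8 180.1] [ 77.1  79.  194.9]
[60.11533197 62.4005141 ]
```

View pics/t3.png

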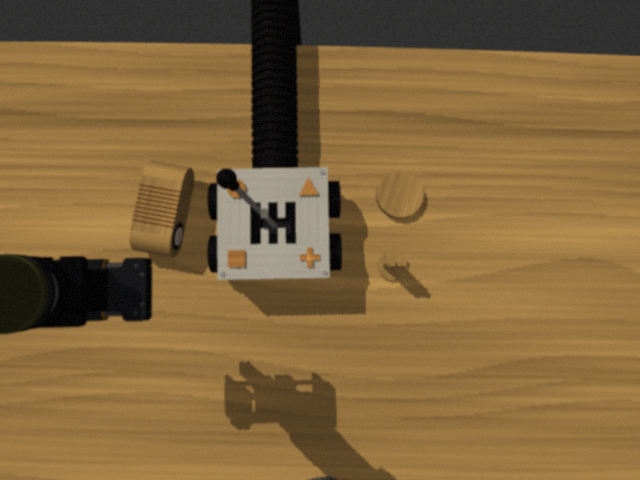

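The knob, at (227,179), stands over the round tag. Measured at about (60–62, 62–64) mm, with a fore lean of about 0.37 rad, it is home. The hand is clear, and the speaker, coasters and cat haven't moved.

```bash
python3 -c "
from h import *
print(env.sign_off())"
```

```text
the job is handed in; nothing more can be done
None
```

The lever is home in the round tag's slot (far left), pushed there with closed fingertips; the hand is clear, the speaker, coasters and cat look unmoved in the final picture, and the job is handed in (no verdict was returned).

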